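# Lock the fixture carriage of a screwdriving station

### The arm

A 7-joint arm with a two-finger parallel gripper is mounted at the origin on the work surface. World frame = base frame: x ahead of the robot, y to its left, z up, the work surface at z = 0. Lengths are in m, angles in rad, forces in N, time in s.
With the tool pointing down it reaches from about 0.4 to 0.85 m from the base axis. Payload 4.5 kg.
Tool frame: the origin (TCP) lies between the finger pads; the fingertips stand 11 mm ahead of it and the grasp point (between the pads) lies 8 mm behind it (r.nose_length is the distance from the TCP to the fingertips, in m); z points along the fingers, y is the line along which they close (so a half turn about z gives the same grasp; the last joint's range is limited). The gripper opens to 88 mm and grips with 3 to 60 N. Pads are 18 mm wide; open, the fingers measure 123 mm over their backs; the gripper's body (75 mm by 187 mm) begins 45 mm behind the grasp point.
Start: joints at [1.227, 0.689, -0.195, 1.565, 0.157, 0.902, -0.215], TCP at [0.231, -0.581, 0.25] pointing down, gripper open.
Joint ranges: [-3.01, 3.01], [-0.46, 2.08], [-1.47, 1.51], [0.13, 2.56], [-1, 4.14], [0.04, 2.09], [-2.66, 2.66]. Speed limits (rad/s): [2.57, 2.57, 3.14, 3.14, 3.14, 3.14, 3.14].

### API

Orientations are given as a unit quaternion [x, y, z, w].
In Python, from plant import get_state, snapshot, camera_model, r gives the robot as it stands.
- The arm moves only by the shell command python3 -m inch 'ROWS' [FORCE]. ROWS is text: rows parted by semicolons, each of 7 numbers parted by spaces: the opening, from -1 (shut) to 1 (fully open), then the shift along the tool's x, y, z in m, then the turn, a rotation vector about the tool's x, y, z in rad. A call has 1 to 20 rows; each row shifts and turns the commanded pose from where the row before left it, along the tool's axes as they then stand; what a row does not reach is not made up. A row lasts 1/12 s, in which the tool goes at most 41.7 mm and 7.16 degrees, less where a joint would pass 70% of its speed; a pose out of reach is approached as far as the arm can. A call is refused whole if a number of a shift passes 0.0417 or a number of a turn 0.125, either way. A call with a gripper value outside its range is refused whole. The fingers move at their own pace and stop on an object; FORCE is the grip in N (left out, the last holds). Time passes only in rows, so rows that do not move let the fingers close. It gives the time, the measured TCP pose, the force, the opening and the grip force at its end, in the units of the state.
- get_state(): the state, without advancing time (a new reading comes with each control period).
- snapshot(name): name is "scene" or "top" or "wrist"; returns (picture, depth): 400x640x3 uint8, red, green, blue; 400x640 float32, m along the optical axis (not along the pixel's ray), 0 where there is no reading.
- camera_model(name): a dict with "intrinsics" (3x3 intrinsics, pixels), "view" (4x4, takes a point from world to camera coordinates). Camera axes: x right, y down, z forward; pixel columns grow to the right and rows downward; lengths in m; the calibration is good to about 2 mm. A picture is of the moment at which its call begins: read the wrist's pose just before it. camera_model takes no time and is no camera call; for the wrist camera it gives the pose at the moment of the call.
- r.finish_job(): hands the job in; it is judged then, once.
The state is a dict: "clock": time; "q": joint angles; "qd": joint speeds; "joint_torque": joint torques, N m; "tool_pos": TCP position; "eef_rot": TCP orientation; "contact_force": force on the tool from outside, world axes, zero at the start; "moment": the same for the moment, N m; "opening": opening from 0.0 (shut) to 1.0 (fully open); "finger_force": force on a finger pad.
Only numpy, scipy, OpenCV 4.12 (cv2) and the standard library are available. Lean on these libraries where they do the work, as an engineer would, in place of code of your own. Each camera call takes 0.05 s, during which the arm holds its last target. There are 200 camera calls.

### The job

Lock the fixture carriage: with your fingertips, push the red pin round to turn the yellow slotted disc until its slot lines up with the steel lock bar, then push the bar by its orange head through the slot until it is fully home, with the head up against the blue guide. Only push: do not lift the bar, and leave the other things on the table where they stand. Finish with the hand clear.

Things in the scene. Friction and masses are not known exactly. Their poses are not given: they have to be found in the camera images.
- lock_base: fixed lock assembly. Origin: on the table under the disc's axis, z up; all mm. The bar's line is this frame's y axis at x = 0; the bar is pushed to -y. Aluminium plate, x -75 to 75, y -65 to 240, top z 8; dark bed 40 wide, y 40 to 235, top z 14, carries the bar. Beyond the disc: blue keeper arch (y -37 to -55, opening 17 wide, top z 36), then the carriage with wooden nest (y -67 to -217, to z 80)
- guide_end (a point): middle of the blue guide's end at y = 85 mm in lock_base, at the bed's height: the head's front face stops here (the bar's origin meets this point when fully home). The guide: two cheeks, y = 40 to 85, with an open-topped channel 14.5 mm wide between them, 36.5 mm wide outside, top at z = 32
- lock_disc (a joint): angle (rad) of the yellow disc, anticlockwise from above; radius 32 mm, top z 32 mm, one straight slot 17 mm wide right across, open at top and ends. Slot in line with the bar at 0 and equally at 3.14 (red pin then on the -x or +x side of lock_base). Starts 0.55 to 2.6; turns from -0.3 to 3.44, no detent, stays where left (friction 0.05 N m)
- disc_pin (a point): centre of the top of the red upright pin on the disc: 9 mm in diameter, z = 32 to 70 mm above the table, 24 mm from the disc's axis on the line square to the slot. Nothing else within 65 mm of the axis reaches above z = 40 mm
- lock_bar: loose steel bar, 0.3 kg: shank 12 wide x 14 high x 145 mm, nose tapered to 5 mm over its last 12 mm; orange head 34 wide x 18 long x 26 mm high. Origin: foot of the head's front face, midway; +y to the head's back, shank to -y. Lies on the bed (z = 14). In lock_base its origin starts at y = 183 to 198 mm (nose 6 to 21 mm short of the disc) and is at y = 85 when fully home
- bar_back (a point): centre of the back face of the orange head (18 mm behind the bar's origin, 13 mm above its foot): the place to push
- spacer: brass spacer ring, 24 mm across, 18 mm high, standing on the lock's plate beside the bar; a bystander, origin at its foot
- bit_socket: dark steel bit socket, 20 mm across, 30 mm high, standing on the lock's plate on the other side of the bar; a bystander, origin at its foot
- screwdriver: screwdriver with orange handle, lying on the table to the left; a bystander, origin at its foot
- wrench: steel wrench lying on the table to the right; a bystander, origin at its foot
- screw_jar: small jar with blue lid, 52 mm across, 60 mm high, to the left; a bystander, origin at its foot
- housing_part: black plastic moulding, 85 x 50 x 28 mm, on the table to the right; a bystander, origin at its foot
- glue_bottle: blue bottle with red cap, 36 mm across, 90 mm high, to the left; a bystander, origin at its foot
Things that resemble listed ones, but are neither listed nor needed, are in the scene too. Of the things like the lock_bar, leave any that is green; of the rest the larger one is meant.

How it is judged:
On the way:
1. the disc's slot is lined up with the bar while the bar is still drawn back (its nose less than 12 mm into the disc) ((value of joint lock_disc between -0.18 and 0.18 rad or value of joint lock_disc between 2.96159 and 3.32159 rad) and y of lock_bar in the frame of lock_base above 0.165 m), for 0.2 s.
At the end, for the whole second after the job is handed in: The bar lies through the disc's slot into the keeper, fully home: its head within 4 mm of the guide, flat on the bed and at rest, the slot within 0.13 rad of the bar's line, and the hand clear ((value of joint lock_disc between -0.13 and 0.13 rad or value of joint lock_disc between 3.01159 and 3.27159 rad) and y of lock_bar in the frame of lock_base between 0.08 and 0.089 m and z of lock_bar in the frame of lock_base below 0.018 m and angle between the y axis of lock_bar and the y axis of lock_base, either way round below 0.1 rad and linear speed of lock_bar below 0.01 m/s); the robot touches nothing.
It fails at once if the bar is lifted or tipped out of its guide (more than 10 mm up) (z of lock_bar in the frame of lock_base above 0.024 m or angle between lock_bar's own z axis and vertical above 0.2 rad).
It fails at once if a bystander is moved more than 20 mm (distance of any of spacer, bit_socket, screwdriver, wrench, screw_jar, housing_part, glue_bottle from where it was at the start of the episode above 0.02 m).
It also fails if it takes over 48 s, if anything falls off the work surface, if the arm or the gripper's body presses on something with over 40 N, if the wrist force passes 120 N, or if a joint passes its speed limit or range.

## Working session

There is one attempt and no reset: what is moved stays moved. The work goes in short steps, Python scripts to look and compute and a shell command to move; the robot and the scene stay as the last step left them, time stands still between calls to the robot, and variables do not carry over. Pictures are saved under pics/ and viewed, at most 10 in all, crops included, and the job is handed in when it is done.

```bash
ls; mkdir -p pics
python3 - <<'E'
from plant import *
import cv2,numpy as np
s=get_state();print(s['clock'],s['tool_pos'],s['eef_rot'],s['opening'],r.nose_length)
for n in("top","scene"):
    p,d=snapshot(n);cv2.imwrite(f'pics/{n}0.png',p[...,::-1]);np.savez(f'{n}0.npz',p=p,d=d,K=camera_model(n)['intrinsics'],V=camera_model(n)['view'])
E
```

```text
pics
0.0 [ 0.23024278 -0.58037656  0.24890828] [ 9.82207277e-01  1.87797754e-01 -2.57203777e-04 -8.95563471e-04] 1.0004121511069568 0.011
```

View pics/top0.png

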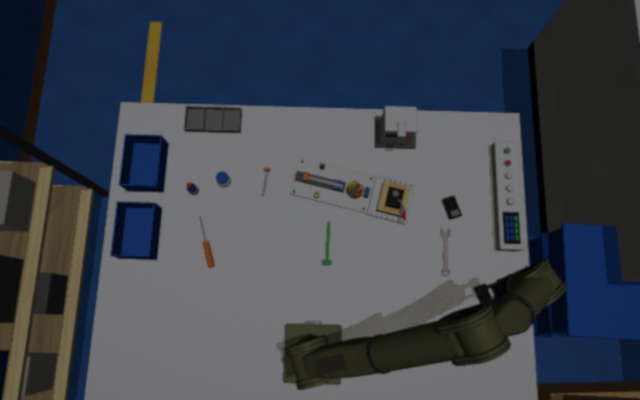

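View pics/scene0.png

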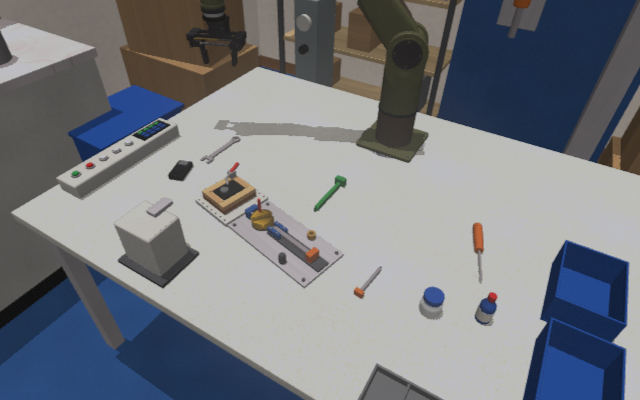

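Bar candidates in the top view are the orange-headed bar on the fixture (303,177), the green one (327,245), and the small orange-headed one (266,180). By the description, it's the fixture one: not green, and the larger of the rest. I'll check it with a close crop and get rough positions.

```bash
cat > h.py <<'E'
import numpy as np,cv2
def deproj(K,V,u,v,z):  # world point at height z on pixel ray
    Vi=np.linalg.inv(V);o=Vi[:3,3];d=Vi[:3,:3]@np.linalg.solve(K,[u,v,1.]);return o+d*(z-o[2])/d[2]
def cloud(K,V,d):
    v,u=np.indices(d.shape);P=np.stack([(u-K[0,2])/K[0,0]*d,(v-K[1,2])/K[1,1]*d,d],-1)
    Vi=np.linalg.inv(V);return P@Vi[:3,:3].T+Vi[:3,3]
E
python3 - <<'E'
import numpy as np,cv2
from h import *
f=np.load('top0.npz');p,K,V=f['p'],f['K'],f['V']
for n,u,v,z in(("head",303,177,.04),("disc",355,189,.032),("cornerTL",297,159,.008),("cornerBL",291,195,.008),("nestTR",413,182,.03),("nestBR",407,221,.03),("spacer",317,195,.018),("socket",322,166,.03)): print(n,deproj(K,V,u,v,z).round(3))
c=p[145:235,280:425];c=cv2.resize(c,None,fx=5,fy=5,interpolation=cv2.INTER_CUBIC);c=np.clip(c*1.6,0,255).astype('uint8');cv2.imwrite('pics/crop0.png',c[...,::-1])
print(K,np.linalg.inv(V)[:3])
E
```

```text
head [0.644 0.055 0.04 ]
disc [ 0.605 -0.143  0.032]
cornerTL [0.726 0.082 0.008]
cornerBL [0.58  0.1   0.008]
nestTR [ 0.639 -0.364  0.03 ]
nestBR [ 0.487 -0.339  0.03 ]
spacer [0.581 0.    0.018]
socket [ 0.693 -0.016  0.03 ]
[[486.8490903    0.         316.82272116]
 [  0.         486.8490903  211.811404  ]
 [  0.           0.           1.        ]] [[ 0.02755265 -0.97658824  0.21334541  0.12253248]
 [-0.99961349 -0.02770869  0.00225938 -0.0049279 ]
 [ 0.00370504 -0.2133252  -0.97697422  1.8160303 ]]
```

View pics/crop0.png

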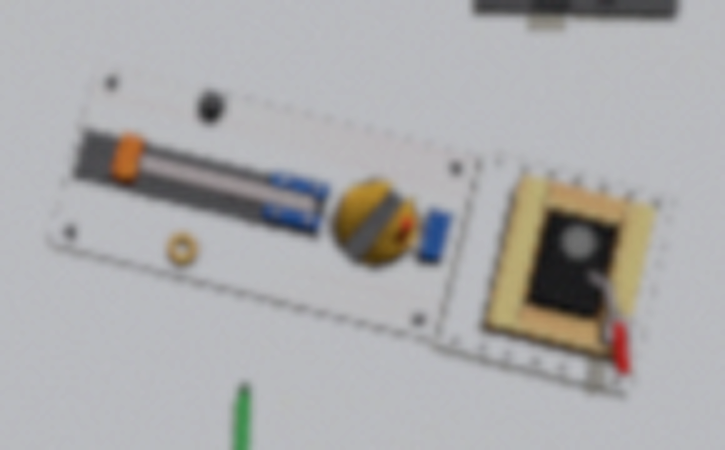

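The crop confirms the orange-headed steel bar on the dark bed (crop 127,158). The disc is at (375,222), with the pin on its keeper side at about (405,228). Next I go above the lock for a wrist-camera look.

```bash
python3 -m inch '-1 .03 -.018 -.003 0 0 0;-1 .03 -.018 -.003 0 0 0;-1 .03 -.018 -.003 0 0 0;-1 .03 -.018 -.003 0 0 0;-1 .03 -.018 -.003 0 0 0;-1 .03 -.018 -.003 0 0 0;-1 .03 -.018 -.003 0 0 0;-1 .03 -.018 -.003 0 0 0;-1 .03 -.018 -.003 0 0 0;-1 .03 -.018 -.003 0 0 0;-1 .03 -.018 -.003 0 0 0;-1 .03 -.018 -.003 0 0 0;-1 .03 -.018 -.003 0 0 0;-1 .03 -.018 -.003 0 0 0;-1 .03 -.018 -.003 0 0 0;-1 .03 -.018 -.003 0 0 0;-1 .03 -.018 -.003 0 0 0;-1 .03 -.018 -.003 0 0 0' 10
python3 -m inch '-1 0 0 0 0 0 -.12;-1 0 0 0 0 0 -.12;-1 0 0 0 0 0 -.12;-1 0 0 0 0 0 -.12;-1 0 0 0 0 0 -.12;-1 0 0 0 0 0 -.12;-1 0 0 0 0 0 -.12;-1 0 0 0 0 0 -.12;-1 0 0 0 0 0 -.1;-1 0 0 0 0 0 0;-1 0 0 0 0 0 0'
python3 - <<'E'
from plant import *
import cv2,numpy as np
from scipy.spatial.transform import Rotation as R
s=get_state();m=camera_model('wrist');V=m['view'];p,d=snapshot('wrist')
np.savez('w1.npz',p=p,d=d,K=m['intrinsics'],V=V);cv2.imwrite('pics/w1.png',p[...,::-1])
T=R.from_quat(s['eef_rot']).as_matrix();print(s['clock'],s['tool_pos'],T.round(3),s['q'])
Vi=np.linalg.inv(V);print(Vi.round(3),T.T@(Vi[:3,3]-s['tool_pos']))
E
```

```text
clock: 1.6
tool_pos: [0.6134, -0.079, 0.3035]
eef_rot: [0.982, 0.188, -0.001, -0.0]
contact_force: [1.1, -1.0, -0.1]
opening: 0.004
finger_force: 0.0
clock: 2.52
tool_pos: [0.6127, -0.0807, 0.3033]
eef_rot: [0.754, 0.657, -0.0, -0.0]
contact_force: [0.4, -0.0, 0.1]
opening: 0.008
finger_force: 0.0
2.5167 [ 0.61269405 -0.08073549  0.30327353] [[ 0.136  0.991 -0.001]
 [ 0.991 -0.136  0.   ]
 [ 0.    -0.001 -1.   ]] [ 0.30829321  0.64912067 -0.4580666   1.51100032  0.31185509  1.055366
 -0.35976941]
[[ 0.991 -0.13  -0.035  0.622]
 [-0.135 -0.958 -0.254 -0.016]
 [-0.001  0.257 -0.966  0.439]
 [ 0.     0.     0.     1.   ]] [ 0.06553482  0.00053439 -0.13572314]
```

View pics/w1.png

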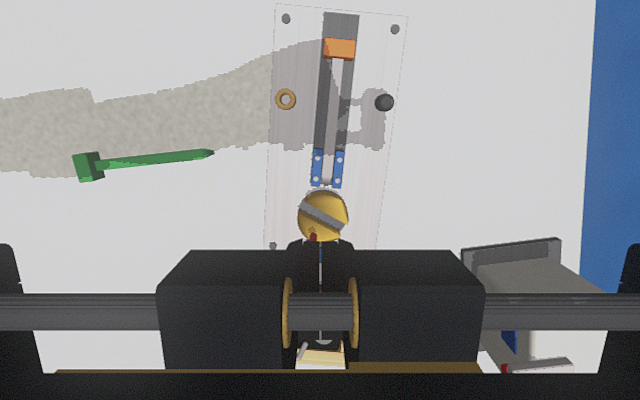

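The wrist view shows the orange head at (340,48), the guide cheeks at (328,168), the disc at (323,216), the pin at (313,237), the ring at (285,99) and the socket at (384,102). Now the measuring.

```bash
cat > meas.py <<'E'
import numpy as np,cv2,sys
from h import *
f=np.load(sys.argv[1]);p,d,K,V=f['p'],f['d'],f['K'],f['V'];C=cloud(K,V,d)
hsv=cv2.cvtColor(p,cv2.COLOR_RGB2HSV);H,S,Z=hsv[...,0],hsv[...,1],C[...,2]
near=(abs(C[...,0]-.62)<.1)&(C[...,1]>-.25)&(C[...,1]<.15)
ye=near&(H>17)&(H<32)&(S>120)&(abs(Z-.032)<.006)
n,l,st,_=cv2.connectedComponentsWithStats(ye.astype('uint8'));k=[i for i in range(1,n) if st[i,4]>60];ye=np.isin(l,k)
c,rad=cv2.minEnclosingCircle(C[ye][:,:2].astype('float32'));c=np.array(c);print('disc',c.round(4),rad,ye.sum(),Z[ye].mean())
bl=near&(H>100)&(H<125)&(S>120)&(abs(Z-.032)<.004)&(C[...,1]>-.12)
print('guide top mean (y=62.5)',C[bl].mean(0).round(4),bl.sum())
og=near&(H<16)&(S>150)&(abs(Z-.04)<.004)&(C[...,1]>-.05)
q=C[og];print('head top',q.mean(0).round(4),np.round(cv2.minAreaRect(q[:,:2].astype('float32')*1000),1) if 0 else cv2.minAreaRect(q[:,:2].astype('float32')*1000))
ax=q.mean(0)[:2]-c;L=np.hypot(*ax);ax/=L;print('axis c->head',ax,'L',L)
g=C[bl].mean(0)[:2]-c;print('guide dist',np.hypot(*g),'lateral',g@[ax[1],-ax[0]])
X=np.array([ax[1],-ax[0]])
def lf(w):w=np.asarray(w)[...,:2]-c;return np.stack([w@X,w@ax],-1)*1000
rd=near&((H<6)|(H>174))&(S>140)&(Z>.04)&(np.hypot(*(C[...,:2]-c).transpose(2,0,1))<.035)
if rd.any():
    q=C[rd];print('pin zmax',q[:,2].max(),'mean lf',lf(q.mean(0)),rd.sum()); t=q[q[:,2]>.066]; print('top lf',lf(t.mean(0)) if len(t) else None)
# slot: pixels within disc radius 28 with z<.028
dd=np.hypot(*(C[...,:2]-c).transpose(2,0,1));sl=(dd<.03)&near&(Z<.027)&(Z>0)
w=lf(C[sl]);print('slot n',sl.sum());_,_,vt=np.linalg.svd(w-w.mean(0),full_matrices=0);print('slot dir deg from y',np.degrees(np.arctan2(-vt[0,0],vt[0,1])),w.mean(0))
w=lf(C[ye]);h,e=np.histogram(np.degrees(np.arctan2(w[:,1],w[:,0])),36,(-180,180))
E
python3 meas.py w1.npz
```

```text
disc [ 0.6076 -0.1433] 0.03176848217844963 1206 0.032510604349377185
guide top mean (y=62.5) [ 0.6219 -0.0821  0.0326] 487
head top [0.6491 0.0453 0.0405] ((651.03076171875, 46.303619384765625), (17.546485900878906, 32.4923210144043), 77.06277465820312)
axis c->head [0.21506197 0.97660041] L 0.19308234111142386
guide dist 0.0628403634641953 lateral 0.0007978084495403052
pin zmax 0.06256566919729012 mean lf [ -9.90973633 -18.06743444] 21
top lf None
slot n 545
slot dir deg from y -115.02366843569006 [-1.87738047 -3.65137763]
```

```bash
python3 - <<'E'
import numpy as np
from h import *
f=np.load('top0.npz');C=cloud(f['K'],f['V'],f['d']);c=np.array([.6076,-.1433]);ax=np.array([.215,.9766]);X=np.array([ax[1],-ax[0]])
w=(C[...,:2]-c);x=w@X;y=w@ax
for a in range(-240,-40,20):
  m=(abs(x)<.11)&(y>a/1000)&(y<a/1000+.02);i=C[m][:,2].argmax();print(a,C[m][i,2].round(3),(x[m][i]*1000).round())
E
python3 -m inch '-1 0 0 0 0 0 .08;-1 -.022 -.002 0 0 0 0;-1 -.022 -.002 0 0 0 0;-1 -.022 -.002 0 0 0 0;-1 -.022 -.002 0 0 0 0;-1 -.022 0 0 0 0 0;-1 0 0 .035 0 0 0;-1 0 0 .035 0 0 0;-1 0 0 .03 0 0 0;-1 0 0 0 0 0 0;-1 0 0 0 0 0 0'
cat > lp.py <<'E'
from plant import *
import numpy as np
from scipy.spatial.transform import Rotation as R
s=get_state();c=np.array([.6076,-.1433]);ax=np.array([.215,.9766]);X=np.array([ax[1],-ax[0]])
w=s['tool_pos'][:2]-c;T=R.from_quat(s['eef_rot']).as_matrix()
print('t',s['clock'],'lock x,y',(w@X*1000).round(1),(w@ax*1000).round(1),'tip z',round((s['tool_pos'][2]-.011)*1000,1),'yaw err',np.arctan2(T[1,0],T[0,0])-np.arctan2(ax[1],ax[0]),'F',s['contact_force'])
E
python3 lp.py
```

```text
-240 0.015 -65.0
-220 0.072 -77.0
-200 0.085 -76.0
-180 0.074 -22.0
-160 0.062 8.0
-140 0.06 12.0
-120 0.055 -59.0
-100 0.054 -9.0
-80 0.025 47.0
-60 0.046 5.0
clock: 3.48
tool_pos: [0.5811, -0.1862, 0.2029]
eef_rot: [0.779, 0.628, -0.001, -0.001]
contact_force: [0.4, 0.1, -0.4]
opening: 0.008
finger_force: 0.0
t 3.4833 lock x,y -16.6 -47.6 tip z 191.9 yaw err 0.0026640702791334014 F [ 0.41610755  0.12353482 -0.37377197]
```

```bash
python3 -m inch '-1 0 0 .03 0 0 0;-1 0 0 .03 0 0 0;-1 0 0 .03 0 0 0;-1 0 0 .03 0 0 0;-1 0 0 .015 0 0 0;-1 0 0 .009 0 0 0;-1 0 0 0 0 0 0;-1 0 0 0 0 0 0'; python3 lp.py
python3 -m inch '-1 .005 0 0 0 0 0;-1 .005 0 0 0 0 0;-1 .004 0 0 0 0 0;-1 .004 0 0 0 0 0;-1 .004 0 0 0 0 0;-1 .004 0 0 0 0 0;-1 .004 0 0 0 0 0;-1 .002 0 0 0 0 0;-1 0 0 0 0 0 0;-1 0 0 0 0 0 0;-1 0 0 0 0 0 0'; python3 lp.py
cat > look.py <<'E'
from plant import *
import cv2,numpy as np,sys
n=sys.argv[1];m=camera_model('wrist');p,d=snapshot('wrist');np.savez(n+'.npz',p=p,d=d,K=m['intrinsics'],V=m['view']);cv2.imwrite(f'pics/{n}.png',p[...,::-1])
E
python3 look.py w2
```

```text
clock: 4.15
tool_pos: [0.5835, -0.1865, 0.0614]
eef_rot: [0.778, 0.628, 0.001, 0.001]
contact_force: [-0.1, -0.3, -0.2]
opening: 0.006
finger_force: 0.0
t 4.15 lock x,y -14.2 -47.4 tip z 50.4 yaw err 0.0033576096738325845 F [-0.12346964 -0.31528983 -0.15960265]
clock: 5.07
tool_pos: [0.5851, -0.1573, 0.0597]
eef_rot: [0.779, 0.627, -0.004, -0.001]
contact_force: [-6.2, -3.2, 0.6]
opening: 0.008
finger_force: 2.8
t 5.0667 lock x,y -19.0 -18.5 tip z 48.7 yaw err 0.002191308373580725 F [-6.20281776 -3.17188498  0.63325264]
```

View pics/w2.png

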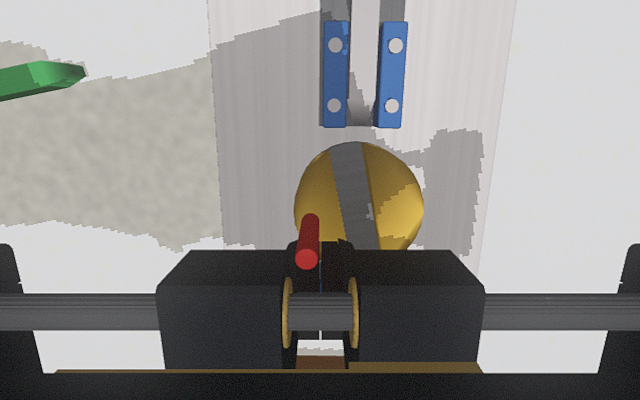

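The pin has swung round, and the slot is about 12–15° short of line. I'll push on a little.

```bash
python3 -m inch '-1 .002 0 0 0 0 0;-1 .002 0 0 0 0 0;-1 .001 0 0 0 0 0;-1 0 0 0 0 0 0;-1 0 0 0 0 0 0;-1 0 0 0 0 0 0'; python3 lp.py;  python3 look.py w3
cat > slot.py <<'E'
import numpy as np,cv2,sys
from h import *
f=np.load(sys.argv[1]);p,d,K,V=f['p'],f['d'],f['K'],f['V'];C=cloud(K,V,d)
c=np.array([.6076,-.1433]);ax=np.array([.215,.9766]);X=np.array([ax[1],-ax[0]])
w=(C[...,:2]-c)*1000;x=w@X;y=w@ax;Z=C[...,2]
hsv=cv2.cvtColor(p,cv2.COLOR_RGB2HSV);H,S=hsv[...,0],hsv[...,1]
ye=(H>15)&(H<34)&(S>110)&(Z>.030)&(Z<.036)&(np.hypot(x,y)<33)
E=[]
for a in range(-10,28,3):
    b=ye&(abs(y-a)<1.5)
    if b.sum()<8: continue
    v=np.sort(x[b]);g=np.diff(v);i=g.argmax()
    if g[i]>8: E.append((a,v[i],v[i+1],v[0],v[-1]))
E=np.array(E);print(E.round(1));print('fit L,R slopes',np.polyfit(E[:,0],E[:,1],1),np.polyfit(E[:,0],E[:,2],1))
b=(H>100)&(H<125)&(S>120)&(abs(Z-.032)<.004)&(y>30)&(y<95)&(abs(x)<25)
print('guide',x[b].min(),x[b].max(),y[b].min(),y[b].max(), 'inner',x[b&(x<0)].max(),x[b&(x>0)].min())
E
python3 slot.py w3.npz
```

```text
clock: 5.62
tool_pos: [0.5863, -0.1505, 0.0595]
eef_rot: [0.778, 0.628, -0.003, -0.002]
contact_force: [-5.3, -0.9, -0.6]
opening: 0.007
finger_force: 2.3
t 5.6167 lock x,y -19.2 -11.6 tip z 48.5 yaw err 0.003837536240353101 F [-5.34137081 -0.93114601 -0.58237492]
[[-10.  -10.7   7.3 -19.7  30.5]
 [ -7.   -9.2   7.7 -30.8  31.1]
 [ -4.   -9.2   7.9 -31.3  31.7]
 [ -1.   -8.8   8.2 -31.2  31.7]
 [  2.   -8.4   8.6 -31.2  31.7]
 [  5.   -8.4   8.5 -31.2  31.4]
 [  8.   -7.9   8.9 -30.1  30.5]
 [ 11.   -7.6   9.2 -29.6  29.7]
 [ 14.   -7.7   9.5 -29.   28.2]
 [ 17.   -7.3   9.8 -27.6  26.9]
 [ 20.   -6.8  10.1 -25.7  25. ]
 [ 23.   -6.5  10.4 -23.2  22.6]
 [ 26.   -6.5  10.6 -19.9  18.9]]
fit L,R slopes [ 0.10128339 -8.88771216] [0.09108497 8.24639867]
guide -17.59259972324173 18.602070861863773 39.89520213516841 84.53012677359126 inner -6.79873868333673 7.2988895787677
```

The slot is within about 0.09 rad of line, and the bar's taper will take up the rest. Now back off, rise, and cross to behind the head.

```bash
python3 -m inch '-1 -.008 0 0 0 0 0;-1 -.01 0 0 0 0 0;-1 0 0 -.03 0 0 0;-1 0 0 -.03 0 0 0;-1 0 0 -.02 0 0 0;-1 .02 .003 0 0 0 0;-1 .03 .003 0 0 0 0;-1 .03 .003 0 0 0 0;-1 .03 .003 0 0 0 0;-1 .03 .003 0 0 0 0;-1 .03 .003 0 0 0 0;-1 .03 0 0 0 0 0;-1 .03 0 0 0 0 0;-1 .03 0 0 0 0 0;-1 0 0 0 0 0 0;-1 0 0 0 0 0 0'; python3 lp.py;python3 look.py w4
```

```text
clock: 7.0
tool_pos: [0.6592, 0.0851, 0.1404]
eef_rot: [0.777, 0.629, 0.001, -0.0]
contact_force: [0.2, -0.2, 0.3]
opening: 0.006
finger_force: 0.0
t 7.0 lock x,y 1.3 234.2 tip z 129.4 yaw err 0.007163605202068712 F [ 0.2249329  -0.17043761  0.29832274]
```

View pics/w4.png

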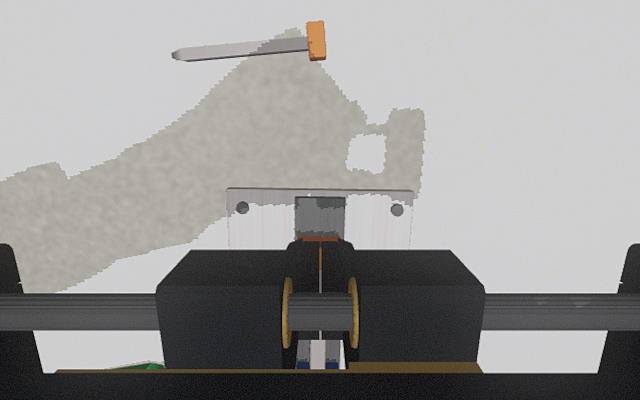

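The hand is over the bed's end: the orange head's back edge shows at (320,238), and the bed end lies clear at (320,215). I'll lower behind the head and start pushing.

```bash
python3 -m inch '-1 0 -.001 .03 0 0 -.005;-1 0 0 .03 0 0 0;-1 0 0 .025 0 0 0;-1 0 0 .015 0 0 0;-1 0 0 .006 0 0 0;-1 0 0 0 0 0 0;-1 0 0 0 0 0 0'; python3 lp.py
python3 -m inch '-1 -.008 0 0 0 0 0;-1 -.008 0 0 0 0 0;-1 -.005 0 0 0 0 0;-1 -.005 0 0 0 0 0;-1 -.005 0 0 0 0 0;-1 -.005 0 0 0 0 0;-1 -.005 0 0 0 0 0;-1 -.005 0 0 0 0 0;-1 -.005 0 0 0 0 0;-1 0 0 0 0 0 0'; python3 lp.py
```

```text
clock: 7.63
tool_pos: [0.6584, 0.0821, 0.0347]
eef_rot: [0.777, 0.63, 0.001, 0.001]
contact_force: [0.2, -0.3, 1.3]
opening: 0.007
finger_force: 0.0
t 7.6333 lock x,y 1.2 231.0 tip z 23.7 yaw err 0.007720397042784821 F [ 0.15875468 -0.258174    1.2596328 ]
clock: 8.47
tool_pos: [0.6465, 0.0306, 0.0335]
eef_rot: [0.777, 0.629, -0.001, 0.0]
contact_force: [0.9, 0.4, 0.5]
opening: 0.004
finger_force: 0.1
t 8.4667 lock x,y 0.6 178.2 tip z 22.5 yaw err 0.007257955984488529 F [0.85446941 0.42710051 0.49353424]
```

```bash
python3 -m inch '-1 -.005 0 0 0 0 0;-1 -.005 0 0 0 0 0;-1 -.005 0 0 0 0 0;-1 -.005 0 0 0 0 0;-1 -.005 0 0 0 0 0;-1 -.005 0 0 0 0 0;-1 -.005 0 0 0 0 0;-1 0 0 0 0 0 0'; python3 lp.py
python3 -m inch '-1 -.005 0 0 0 0 0;-1 -.005 0 0 0 0 0;-1 -.005 0 0 0 0 0;-1 -.005 0 0 0 0 0;-1 -.004 0 0 0 0 0;-1 -.003 0 0 0 0 0;-1 0 0 0 0 0 0;-1 0 0 0 0 0 0'; python3 lp.py
```

```text
clock: 9.13
tool_pos: [0.6392, -0.004, 0.0335]
eef_rot: [0.777, 0.629, -0.001, 0.0]
contact_force: [-0.0, -0.7, 0.1]
opening: 0.003
finger_force: 0.0
t 9.1333 lock x,y 0.9 142.9 tip z 22.5 yaw err 0.006862275046257471 F [-0.00503183 -0.65367509  0.05120562]
clock: 9.8
tool_pos: [0.6339, -0.0289, 0.0337]
eef_rot: [0.777, 0.63, -0.001, 0.0]
contact_force: [0.6, 0.0, -0.2]
opening: 0.004
finger_force: 0.0
t 9.8 lock x,y 1.1 117.4 tip z 22.7 yaw err 0.00812080055433606 F [ 0.638383    0.02442389 -0.24069124]
```

```bash
python3 -m inch '-1 -.002 0 0 0 0 0;-1 -.002 0 0 0 0 0;-1 -.001 0 0 0 0 0;-1 0 0 0 0 0 0;-1 0 0 0 0 0 0'; python3 lp.py
python3 -m inch '-1 -.002 0 0 0 0 0;-1 -.001 0 0 0 0 0;-1 0 0 0 0 0 0;-1 0 0 0 0 0 0'; python3 lp.py
```

```text
clock: 10.22
tool_pos: [0.6332, -0.0326, 0.0338]
eef_rot: [0.777, 0.63, 0.0, 0.0]
contact_force: [-0.1, 2.4, 0.5]
opening: 0.009
finger_force: 0.7
t 10.2167 lock x,y 1.2 113.6 tip z 22.8 yaw err 0.008884318422734072 F [-0.1362367   2.36164795  0.47763818]
clock: 10.55
tool_pos: [0.6332, -0.0328, 0.0339]
eef_rot: [0.776, 0.63, 0.002, -0.001]
contact_force: [0.5, 4.8, -0.8]
opening: 0.008
finger_force: 2.9
t 10.55 lock x,y 1.2 113.4 tip z 22.9 yaw err 0.010264704894542787 F [ 0.50882609  4.78312562 -0.83104639]
```

Force is rising with no motion at y≈86, which should be home. One firmer nudge, then retreat and look.

```bash
python3 -m inch '-1 -.003 0 0 0 0 0;-1 -.003 0 0 0 0 0;-1 0 0 0 0 0 0;-1 0 0 0 0 0 0'; python3 lp.py
python3 -m inch '-1 .02 0 0 0 0 0;-1 .025 0 0 0 0 0;-1 0 0 -.03 0 0 0;-1 0 0 -.035 0 0 0;-1 0 0 -.035 0 0 0;-1 0 0 -.035 0 0 0;-1 0 0 -.035 0 0 0;-1 -.02 0 -.03 0 0 0;-1 -.02 0 -.03 0 0 0;-1 -.02 0 0 0 0 0;-1 0 0 0 0 0 0;-1 0 0 0 0 0 0'; python3 lp.py;python3 look.py w5; python3 slot.py w5.npz; python3 meas.py w5.npz
```

```text
clock: 10.88
tool_pos: [0.633, -0.033, 0.0342]
eef_rot: [0.775, 0.632, 0.005, -0.003]
contact_force: [1.1, 12.8, -0.9]
opening: 0.008
finger_force: 6.8
t 10.8833 lock x,y 1.1 113.1 tip z 23.2 yaw err 0.013090021171138888 F [ 1.06570781 12.83481285 -0.93710893]
clock: 11.88
tool_pos: [0.6275, -0.0585, 0.2635]
eef_rot: [0.778, 0.629, -0.001, 0.0]
contact_force: [0.2, 0.5, -0.4]
opening: 0.004
finger_force: 0.0
t 11.8833 lock x,y 1.2 87.1 tip z 252.5 yaw err 0.005359263543278647 F [ 0.23383406  0.45584191 -0.40662911]
[[ 11.   -7.9   9.1 -28.3  20.5]
 [ 14.   -7.9  10.2 -28.2  28.3]
 [ 17.   -7.9  10.1 -27.2  26. ]
 [ 20.   -7.9  10.1 -24.9  24.8]
 [ 23.   -7.9  11.2 -23.5  22.5]
 [ 26.   -7.9  11.1 -18.   19.1]]
fit L,R slopes [ 1.43133770e-03 -7.92462167e+00] [0.12658013 7.97022151]
guide -16.825827565483962 18.378585834891428 40.16787649547319 84.64990014873793 inner -7.856137697828674 8.293472334375881
disc [ 0.611  -0.1316] 0.02910235896706581 359 0.03249553072437245
guide top mean (y=62.5) [ 0.6219 -0.0828  0.0326] 547
head top [ 0.6287 -0.0464  0.0407] ((629.8544311523438, -47.772247314453125), (9.6610689163208, 32.39632034301758), 77.50503540039062)
axis c->head [0.20430352 0.97890759] L 0.08703410853603465
guide dist 0.04996345389947483 lateral 0.0007642743559436075
slot n 478
slot dir deg from y -93.33628098264086 [ 1.56433618 12.26436639]
```

View pics/w5.png

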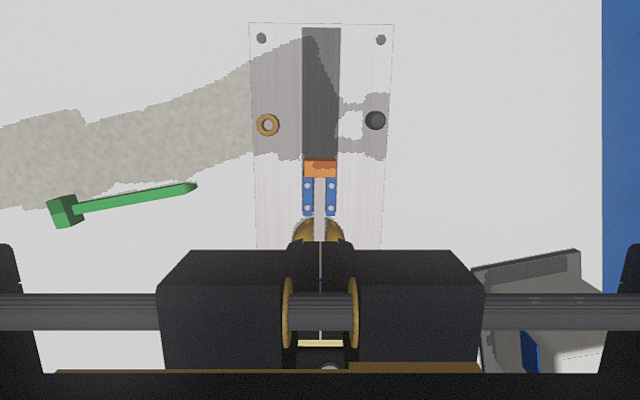

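The head is against the guide cheeks (edge at row 177), and the ring and socket are unmoved. For a clean reading of the disc angle I'll move back so the disc comes into view.

```bash
python3 -m inch '-1 -.03 0 0 0 0 0;-1 -.03 0 0 0 0 0;-1 -.03 0 0 0 0 0;-1 -.02 0 0 0 0 0;-1 0 0 0 0 0 0;-1 0 0 0 0 0 0'; python3 look.py w6; python3 slot.py w6.npz
python3 - <<'E'
import cv2
p=cv2.imread('pics/w6.png');cv2.imwrite('pics/c6.png',cv2.resize(p[60:260,220:420],None,fx=3,fy=3))
E
```

```text
clock: 12.43
tool_pos: [0.605, -0.1635, 0.2625]
eef_rot: [0.777, 0.63, -0.0, -0.001]
contact_force: [-0.0, 0.1, 0.2]
opening: 0.008
finger_force: 0.0
[[-10.   -9.7   8.4 -29.   29.7]
 [ -7.   -9.7   8.3 -23.5  30.7]
 [ -4.   -9.7   8.3 -21.5  30.7]
 [ -1.   -9.7   8.3 -31.   30.5]
 [  2.   -8.7   9.3 -30.9  30.5]
 [  5.   -8.7   9.2 -29.9  30.3]
 [  8.   -8.7   9.2 -29.9  29.2]
 [ 11.   -8.7  10.2 -28.7  29.1]
 [ 14.   -7.7  10.1 -27.6  28. ]
 [ 17.   -7.7  11.1 -26.4  25.9]
 [ 20.   -7.7  11.1 -23.4  23.7]
 [ 23.   -7.7  11.  -21.2  21.5]
 [ 26.   -6.7  11.  -18.1  17.3]]
fit L,R slopes [ 0.08197118 -9.19589585] [0.09508762 8.8840802 ]
guide -17.012745453605945 18.452018961392575 40.338199814853475 84.19383596480543 inner -6.92610993547306 8.230548419247096
```

View pics/c6.png

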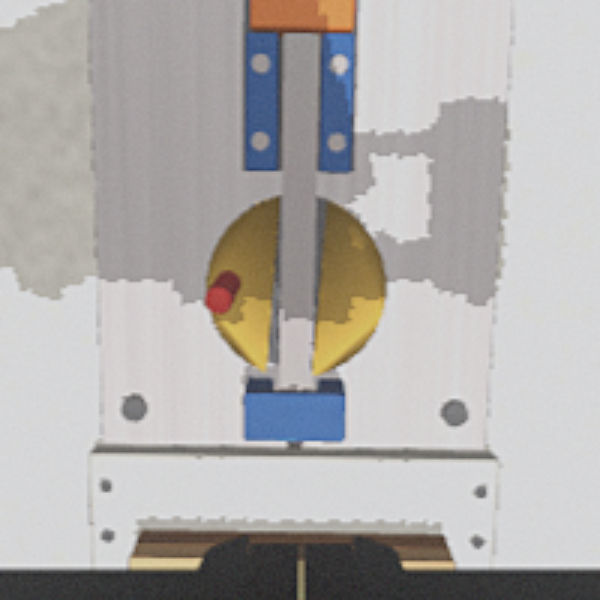

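The bar runs through the slot into the keeper, the head touches the guide, and the slot is about 0.08 rad off line (limit 0.13). The hand is clear.

```bash
python3 -c "
from plant import r
print(r.finish_job())"
```

```text
the job is handed in; nothing more can be done
None
```

The job is handed in with no verdict returned: the camera shows the bar through the slot into the keeper with its head against the guide, the slot about 0.08 rad off line (limit 0.13), the ring and socket in place, and the hand clear, with about 12.5 s of the 48 s used.

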